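# Roll a seedling vial to the reading mark and start the reader

### The arm

A 7-joint arm with a two-finger parallel gripper is mounted at the origin on the work surface. World frame = base frame: x ahead of the robot, y to its left, z up, the work surface at z = 0. Lengths are in m, angles in degrees, forces in N, time in s.
With the tool pointing down it reaches from about 0.375 to 0.925 m from the base axis. Payload 3.1 kg.
Tool frame: the origin (TCP) lies on the centre line of the jaws, within the pads' length; the fingertips stand 25 mm ahead of it and the grasp point (between the pads) lies 6 mm ahead of it (env.nose_length is the distance from the TCP to the fingertips, in m); z points along the fingers, y is the direction in which the jaws open and shut (so a half turn about z gives the same grasp; the last joint's range is limited). The gripper opens to 85 mm and grips with 20 to 120 N. Pads are 22 mm wide; open, the fingers measure 114 mm over their backs; the gripper's body (76 mm by 85 mm) begins 54 mm behind the grasp point. The pads swing forward as they close: fully open they stand 13 mm farther back than shut.
Start: joints at [-73.843, 21.939, 2.515, 91.553, -1.026, 66.532, -2.859], TCP at [0.241, 0.604, 0.256] pointing down, gripper open.
Joint ranges: [-149.38, 149.38], [-23.57, 123.04], [-84.95, 90], [0, 143.3], [-89.99, 269.99], [3.08, 112.72], [-163.45, 163.45]. Speed limits (degrees/s): [159.86, 159.86, 180, 180, 180, 180, 180].

### API

Orientations are given as a 3x3 rotation matrix whose columns are the frame's x, y, z axes.
In Python, from rig import env gives the robot as it stands.
- The arm moves only by the tool jog_arm, never from a script. Its argument "deltas" is a list of rows, each a list of 4 numbers: the shift along the world's x, y, z in mm, then the turn about the world's z in degrees. In form: [[x, y, z, turn], ...]. A call has 1 to 20 rows; each row shifts and turns the commanded pose from where the row before left it; what a row does not reach is not made up. A row lasts 1/8 s, in which the tool goes at most 62.5 mm and 10.7 degrees, less where a joint would pass 70% of its speed; a pose out of reach is approached as far as the arm can. A call is refused whole if a number of a shift passes 62.5 or a number of a turn 10.7, either way. A call with a gripper value outside its range is refused whole. "gripper" is the finger opening in mm, from 0 to 85.4, set as the call begins (left out, the last holds). The fingers move at their own pace and stop on an object; the grip force is fixed at half the most. Time passes only in rows, so rows that do not move let the fingers close. It gives the time, the measured TCP pose, the force and the opening at its end, in the units of the state.
- env.read_state(): the state, without advancing time (a new reading comes with each control period).
- env.camera(name): name is "side" or "top"; returns the picture (400x640x3 uint8, blue, green, red); there is no depth.
- env.get_calibration(name): a dict with "intrinsics" (3x3 intrinsics, pixels), "world_to_cam" (4x4, takes a point from world to camera coordinates). Camera axes: x right, y down, z forward; pixel columns grow to the right and rows downward; lengths in m; the calibration is good to about 2 mm. A picture is of the moment at which its call begins. get_calibration takes no time and is no camera call.
- env.sign_off(): hands the job in, once; it reports no verdict.
Trained networks look in the newest picture that a camera, given by its name, has taken for a name from the list of things; names that differ only in an ending like _2 or _b are one class to them, and where a whole thing is asked for, a point or a joint stands for the part that bears it (a point fixed in the world has none). Each returns a list of dicts, best first, with "p" (0 to 1); they miss things now and then, are a little off and sometimes report something else, mostly with a low value. They report only what shows in the picture. A call takes as long as a camera call. They do not tell look-alikes from the thing itself.
- env.outline_of(camera, name): "mask" (400x640 bool, what is visible of it) and "centre" ([column, row] in pixels, amid what is visible of it).
The state is a dict: "t": time; "joint_pos": joint angles; "qd": joint speeds; "joint_efforts": joint torques, N m; "position": TCP position; "tool_rot": TCP orientation; "force": force on the tool from outside, world axes, zero at the start; "wrist_torque": the same for the moment, N m; "grip_width": opening from 0.0 (shut) to 1.0 (fully open).
Only numpy, scipy, OpenCV 4.12 (cv2) and the standard library are available. Lean on these libraries where they do the work, as an engineer would, in place of code of your own. Each camera call takes 0.05 s, during which the arm holds its last target.

### The job

Roll the glass vial along the lane of the reading bed, pushing its side slowly and never picking it up or flicking it, until it meets the sprung nose of the stop at the red band, and press it there steadily for a moment with about 10 N (the glass must never take more than 15 N). Then ease back so slowly that it does not roll away, leave it lying still and square across the lane with its middle over the red band, and push the green start key fully down, not the red key, without disturbing the vial or anything else on the bench.

Things in the scene. Friction and masses are not known exactly. Their poses are not given: they have to be found in the camera images.
- bed: White reading bed fixed to the bench, 270 x 125 mm, 12 mm thick; origin at the middle of its underside on the bench, z up, x along the lane towards the stop. The lane (105 mm wide) lies on its top between two aluminium rails 8 mm high, 7 mm thick; a lip 3 mm high, 5 mm wide closes its near end at x = -131 mm. A ruler is printed along one side.
- mark (a point): Middle of the red band across the lane, on the bed's top (bed x = +60 mm). The band is 16 mm wide along the lane, 105 mm across it. The stop's nose is set afresh each time: the vial's middle is anywhere from 5 mm short of to 5 mm past this point when it first touches the nose; hidden under the roof, this must be felt.
- stop: Grey stop fixed on the lane's far end; origin on the bed's top at the middle of the housing's near face, 32 mm past the mark; axes as the bed. Housing 36 mm deep, 90 wide, 39 high; its roof overhangs the lane by 20 mm, 34 mm above it. Below it a black rubber nose (40 mm wide, 8 to 20 mm above the lane) stands out 13 to 23 mm, sprung: it gives 1 mm per 4 N, at most 8 mm, and pushes back.
- vial: Loose clear glass vial with a green cap and a seedling inside: a plain cylinder 28 mm in diameter, 95 mm long, 40 to 85 g; origin at its very middle, y along the cylinder (cap at +y). It lies across the lane, its middle 14 mm above the bed's top, and begins 90 to 135 mm short of the mark, up to 0.05 rad off square. Pushed at 50 mm/s or less it coasts only a few millimetres.
- start_key_top (a point): Centre of the top of the green start key, a round spring key 28 mm in diameter on the grey key box; at rest its top is 53 mm above the bench. Pressing it 6 mm straight down, with 5 N, is fully down; it springs back.
- start_key (a joint): How far the green start key is pressed: 0 at rest, 0.006 m fully down.
- stop_key_top (a point): Centre of the top of the red key, of the same size, 64 mm from the green one on the same box. Not to be pressed.
- stop_key (a joint): How far the red key is pressed: 0 at rest, 0.006 m fully down.
- console: Grey key box that carries both keys, fixed, 100 x 130 x 35 mm, origin at the middle of its underside. It and the blue vial rack change sides of the bed from one start to the next.
- rack: Blue vial rack with five upright vials, fixed, 90 x 130 mm, 105 mm high, origin at the middle of its underside.
- jar: Bystander: white jar with a red cap, 60 mm in diameter, 90 mm tall; origin under its middle.
- beaker: Bystander: clear beaker, 70 mm in diameter, 90 mm tall; origin under its middle.
- dishes: Bystander: stack of three clear culture dishes, 90 mm in diameter, 45 mm tall; origin under its middle.
- forceps: Bystander: steel forceps lying flat, 140 mm long, 9 mm high; origin under the middle.
- pen: Bystander: marker pen with a blue cap lying flat, 128 mm long, 13 mm high; origin under the middle.
- flask: Bystander: translucent bottle with a white cap, 64 mm in diameter, 160 mm tall; origin under its middle.
Not all that is in view belongs to the job. Leave any purple look-alike of the console alone.

How it is judged (in metres and radians):
On the way, in this order (a step that is already met when the one before it is completed fails the run):
1. the vial, rolled to the red band, is pressed against the nose of the stop with more than 6 N for 0.3 s (contact force between vial and stop above 6 N and z of vial in the frame of bed below 0.03 m), for 0.3 s.
2. the fingers have let go of the vial, and it lies still and square with its middle over the red band (x of vial in the frame of bed between 0.052 and 0.068 m and z of vial in the frame of bed between 0.022 and 0.03 m and angle between the y axis of vial and the y axis of bed, either way round below 0.12 rad and linear speed of vial below 0.01 m/s and contact force between the fingers and vial below 0.05 N), for 0.4 s.
3. the green start key is pushed fully down while the vial lies on the band (value of joint start_key above 0.0048 m and x of vial in the frame of bed between 0.052 and 0.068 m and z of vial in the frame of bed between 0.022 and 0.03 m and angle between the y axis of vial and the y axis of bed, either way round below 0.12 rad and linear speed of vial below 0.01 m/s), for 0.05 s.
At the end, for the whole second after the job is handed in: The vial lies at rest on the bed, its middle within 8 mm of the middle of the red band along the lane, square across the lane within 0.12 rad, untouched; the green key has been pushed (at least 4.8 of its 6 mm) and has sprung back (all of step 2 and value of joint start_key below 0.002 m).
It fails at once if the vial is pressed against the stop, or by the fingers, with more than 16 N (contact force between vial and stop above 16 N or contact force between the fingers and vial above 16 N).
It fails at once if the vial is picked up (raised more than 12 mm off the lane) (z of vial in the frame of bed above 0.038 m).
It fails at once if the vial is flicked or let roll away (faster than 0.3 m/s) (linear speed of vial above 0.3 m/s).
It fails at once if the red key is pressed (value of joint stop_key above 0.002 m).
It fails at once if a bystander is shifted by more than 15 mm (distance of any of jar, beaker, dishes, forceps, pen, flask from where it was at the start of the episode above 0.015 m).
It also fails if it takes over 64 s, if anything falls off the work surface, if the arm or the gripper's body presses on something with over 40 N, if the wrist force passes 120 N, or if a joint passes its speed limit or range.

## Working session

There is one attempt and no reset: what is moved stays moved. The work goes in short steps, Python scripts to look and compute and a tool call to move; the robot and the scene stay as the last step left them, time stands still between calls to the robot, and variables do not carry over. Pictures are saved under pics/ and viewed, and the job is handed in when it is done.

Besides the shell and the picture viewer there is one more tool, called after "Emit:" as name([rows], argument=value, ...), one row to a line, values as JSON. jog_arm: Moves the arm, as the interface text tells. Its arguments: {"type":"object","properties":{"deltas":{"type":"array","items":{"type":"array","items":{"type":"number"}}},"gripper":{"type":"number"}},"required":["deltas"]}

```bash
ls; mkdir -p pics
python3 - <<'E'
from rig import env
import cv2
for n in("side","top"):
    im=env.camera(n); cv2.imwrite(f"pics/{n}0.png",im)
    c=env.get_calibration(n); print(n,c["intrinsics"],c["world_to_cam"])
s=env.read_state();print(s["t"],s["position"],s["tool_rot"],s["force"],s["grip_width"],env.nose_length)
E
```

```text
pics
side [[380.92494942   0.         308.72362051]
 [  0.         380.92494942 195.47737309]
 [  0.           0.           1.        ]] [[ 0.80833381 -0.58870574 -0.00469062 -0.40320879]
 [-0.41914223 -0.56987984 -0.7067933   0.27540499]
 [ 0.41342018  0.57329095 -0.70740458  1.07552616]
 [ 0.          0.          0.          1.        ]]
top [[460.72471534   0.         321.88959488]
 [  0.         460.72471534 198.45591699]
 [  0.           0.           1.        ]] [[ 0.01256982 -0.99991366 -0.00382977  0.01959832]
 [-0.99638156 -0.01220326 -0.08411219  0.52101528]
 [ 0.08405819  0.00487319 -0.99644893  1.25718856]
 [ 0.          0.          0.          1.        ]]
0.1 [0.24066093 0.60292453 0.25495262] [[-9.28782333e-01  3.70624801e-01 -7.96411135e-04]
 [ 3.70625629e-01  9.28779304e-01 -2.37630998e-03]
 [-1.41029234e-04 -2.50224511e-03 -9.99996859e-01]] [-0.81000026 -0.58074848 -0.19628376] 1.0011893066560016 0.025
```

View pics/top0.png

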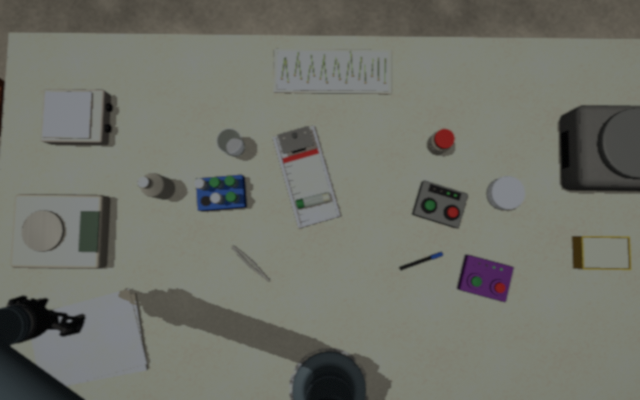

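View pics/side0.png

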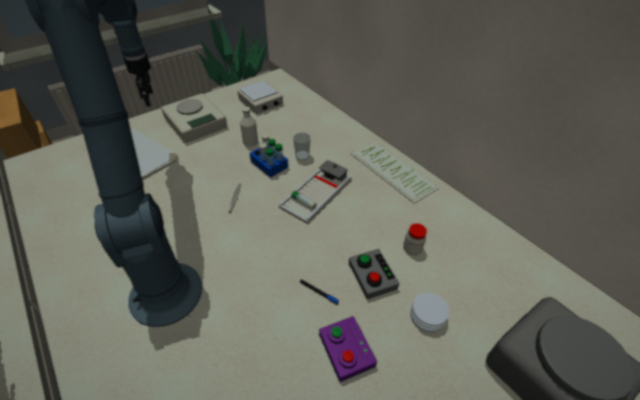

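The top view shows the bed at about (308,177), with the vial at (313,200), the red band at (300,156) and the stop at (296,139). The grey console is at (440,203), with green key (429,205) and red key (452,212). The purple look-alike is at (486,278).

```bash
cat > h.py <<'E'
from rig import env
import numpy as np, cv2
def back(n,uv,z):
    c=env.get_calibration(n);K=np.array(c["intrinsics"]);T=np.array(c["world_to_cam"]);R=T[:3,:3];t=T[:3,3]
    o=-R.T@t; d=R.T@np.linalg.inv(K)@np.array([uv[0],uv[1],1.]); return o+d*(z-o[2])/d[2]
def proj(n,p):
    c=env.get_calibration(n);K=np.array(c["intrinsics"]);T=np.array(c["world_to_cam"])
    q=K@(T[:3,:3]@np.array(p).T+T[:3,3:]) if np.ndim(p)>1 else K@(T[:3,:3]@np.array(p)+T[:3,3])
    return (q[:2]/q[2]).T
E
python3 - <<'E'
from h import *
for n in("top","side"):
    im=env.camera(n)
    for nm in["bed","vial","mark","stop","start_key_top","stop_key_top","console","rack"]:
        r=env.outline_of(n,nm)
        for k in r[:2]:
            m=k["mask"].astype(np.uint8); rc=cv2.minAreaRect(cv2.findNonZero(m)) if m.any() else None
            print(n,nm,round(k["p"],2),np.round(k["centre"],1),m.sum(),np.round(cv2.boxPoints(rc),1).tolist() if rc else None)
            np.save(f"/tmp/{n}_{nm}.npy",m) if k is r[0] else 0
t=cv2.imread("pics/top0.png")
cv2.imwrite("pics/crop1.png",cv2.resize(t[115:240,260:480],(792,450),interpolation=cv2.INTER_CUBIC))
cv2.imwrite("pics/crop2.png",cv2.resize(t[115:235,265:355],(600,800)[::1] and (450,600),interpolation=cv2.INTER_CUBIC))
E
```

```text
top bed 0.77 [305.8 179.8] 3148 [[270.70001220703125, 137.0], [313.70001220703125, 124.5], [340.1000061035156, 216.0], [297.1000061035156, 228.39999389648438]]
top vial 0.79 [315.1 202.5] 334 [[294.6000061035156, 199.39999389648438], [328.0, 191.0], [330.3999938964844, 200.60000610351562], [297.0, 209.0]]
top mark 0.63 [306.7 181.9] 3281 [[271.20001220703125, 136.8000030517578], [314.70001220703125, 124.5999984741211], [340.5, 216.3000030517578], [297.0, 228.5]]
top stop 0.56 [296.7 137.6] 670 [[276.70001220703125, 134.10000610351562], [307.79998779296875, 125.19999694824219], [314.0, 147.0], [283.0, 155.89999389648438]]
top stop 0.53 [429.3 204.7] 67 [[425.0, 201.0], [433.0, 201.0], [433.0, 209.0], [425.0, 209.0]]
top start_key_top 0.64 [476.  281.5] 78 [[471.0, 276.0], [480.0, 276.0], [480.0, 285.0], [471.0, 285.0]]
top start_key_top 0.47 [429.3 204.4] 88 [[424.0, 201.0], [434.0, 201.0], [434.0, 210.0], [424.0, 210.0]]
top stop_key_top 0.61 [454.4 212.7] 70 [[446.0, 212.0], [452.0, 206.0], [458.0, 212.0], [452.0, 218.0]]
top stop_key_top 0.29 [294.9 141.4] 698 [[276.29998779296875,
[... 1974 characters left out ...]
.94 [375.3 273.3] 1684 [[343.79998779296875, 259.8999938964844], [376.6000061035156, 242.10000610351562], [400.3999938964844, 286.1000061035156], [367.6000061035156, 303.79998779296875]]
side console 0.74 [347.4 347.7] 2334 [[316.29998779296875, 329.8999938964844], [355.20001220703125, 313.0], [378.0, 365.5], [339.20001220703125, 382.3999938964844]]
side rack 0.95 [272.  154.4] 1019 [[244.8000030517578, 157.5], [265.5, 131.60000610351562], [295.8999938964844, 155.89999389648438], [275.20001220703125, 181.8000030517578]]
side rack 0.16 [414.  239.5] 581 [[402.20001220703125, 253.0], [406.20001220703125, 221.39999389648438], [427.1000061035156, 224.0], [423.20001220703125, 255.60000610351562]]
```

```bash
sleep 1
```

```text
(no output)
```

View pics/crop2.png

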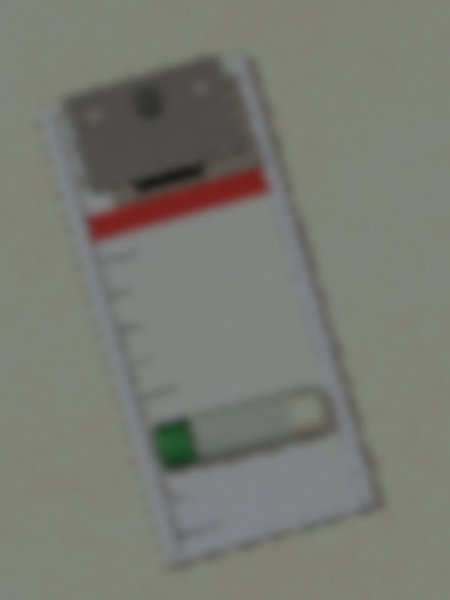

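View pics/crop1.png

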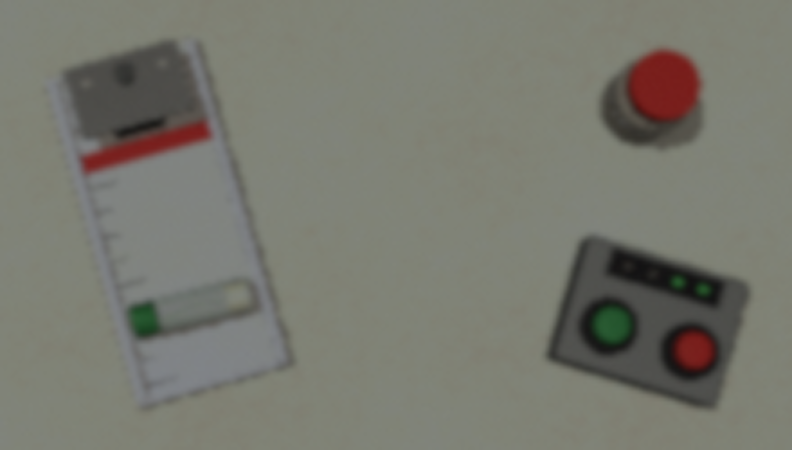

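Run:
```python
from h import *
from scipy.optimize import least_squares
def redcent(n,box):
    im=cv2.imread(f"pics/{n}0.png").astype(float); x0,x1,y0,y1=box
    b,g,r=[im[y0:y1,x0:x1,i] for i in range(3)]
    w=np.clip(r-np.maximum(b,g)-15,0,None); yy,xx=np.mgrid[y0:y1,x0:x1]
    c=np.array([(w*xx).sum(),(w*yy).sum()])/w.sum()
    d=np.stack([xx-c[0],yy-c[1]],-1).reshape(-1,2); C=(d*w.reshape(-1,1)).T@d/w.sum(); e,v=np.linalg.eigh(C)
    return c,v[:,1],np.sqrt(12*e)
def greencent(n,box):
    im=cv2.imread(f"pics/{n}0.png").astype(float); x0,x1,y0,y1=box
    b,g,r=[im[y0:y1,x0:x1,i] for i in range(3)]
    w=np.clip(g-np.maximum(b,r)-12,0,None); yy,xx=np.mgrid[y0:y1,x0:x1]
    return np.array([(w*xx).sum(),(w*yy).sum()])/w.sum()
for n,bx in(("top",(275,325,145,168)),("side",(308,345,172,192))):
    c,v,s=redcent(n,bx); a=back(n,c+v*20,.012)-back(n,c-v*20,.012)
    yaw=np.degrees(np.arctan2(a[1],a[0]))%180-90
    print(n,"mark",back(n,c,.012),"yaw",yaw,"size px",s,
      np.linalg.norm(back(n,c+v*s[1]/2,.012)-back(n,c-v*s[1]/2,.012)))
# bed outline fit by mask corners, z=.02 (rail top)
for n in("top","side"):
    pass
m=np.load("/tmp/top_bed.npy"); rc=cv2.boxPoints(cv2.minAreaRect(cv2.findNonZero(m)))
P=np.array([back("top",p,.015) for p in rc]);print(P[:, :2], np.linalg.norm(P-np.roll(P,1,0),axis=1))
for a,b in((1,2),(0,3)):
    d=P[a]-P[b]; print("edge yaw",np.degrees(np.arctan2(d[1],d[0])))
print("green top",back("top",greencent("top",(420,440,195,216)),.053),"side",back("side",greencent("side",(357,372,252,267)),.053))
print("red key top",back("top",redcent("top",(443,463,203,222))[0],.053),"side",back("side",redcent("side",(366,383,271,287))[0],.053))
for nm,z in(("vial",.026),):
  m=np.load("/tmp/top_vial.npy"); c,(w,h),an=cv2.minAreaRect(cv2.findNonZero(m)); print("vial top",back("top",c,z))
  m=np.load("/tmp/side_vial.npy"); c=cv2.minAreaRect(cv2.findNonZero(m))[0]; print("vial side",back("side",c,z))
print("cap",back("top",greencent("top",(288,306,196,212)),.03))
```

```text
top mark [0.64313301 0.08872145 0.012     ] yaw 16.965177152660047 size px [ 5.18670442 35.32234592] 0.09962785139427263
side mark [0.64022435 0.08818716 0.012     ] yaw 17.40358792787127 size px [ 3.39991247 24.00024618] 0.09511221501183152
[[ 0.69385286  0.17294731]
 [ 0.73103222  0.05198201]
 [ 0.47307831 -0.02530923]
 [ 0.43701993  0.09376129]] [0.26876305 0.12655002 0.26928452 0.12441059]
edge yaw 16.6798979527883
edge yaw 17.135432637475745
green top [ 0.50446515 -0.26543051  0.053     ] side [ 0.50151742 -0.26714615  0.053     ]
red key top [ 0.48621468 -0.32689619  0.053     ] side [ 0.48317633 -0.32855225  0.053     ]
vial top [0.51578783 0.05196884 0.026     ]
vial side [0.51292099 0.05024769 0.026     ]
cap [0.50594429 0.08736659 0.03      ]
```

The bed's yaw is about 17°, and the mark is at about (0.6415, 0.0885). The vial is about 132 mm short of it, near bed y = 0, and the keys measure 64 mm apart as expected. The green key on the grey box is at about (0.503, -0.266).

Next I move behind the vial with the jaws part open, lying across the lane.

Emit:
jog_arm([
  [12,-28.2,0,1.9],
  [12,-28.2,0,1.9],
  [12,-28.2,0,1.9],
  [12,-28.2,0,1.9],
  [12,-28.2,0,1.9],
  [12,-28.2,0,1.9],
  [12,-28.2,0,1.9],
  [12,-28.2,0,1.9],
  [12,-28.2,0,2],
  [12,-28.2,0,2],
  [12,-28.2,0,2],
  [12,-28.2,0,2],
  [12,-28.2,0,2],
  [12,-28.2,0,2],
  [12,-28.2,0,2],
  [12,-28.2,0,2],
  [12,-28.2,0,2],
  [12,-28.2,0,2],
  [12,-28.2,0,2],
  [12,-28.2,0,1.9],
], gripper=48)

```text
t: 3.5
position: [0.4814, 0.0388, 0.2566]
tool_rot: [[-0.954, -0.299, 0.001], [-0.299, 0.954, 0.0], [-0.001, 0.0, -1.0]]
force: [0.6, 0.1, 0.5]
grip_width: 0.562
```

Emit:
jog_arm([
  [0,0,-25,0],
  [0,0,-25,0],
  [0,0,-25,0],
  [0,0,-25,0],
  [0,0,-25,0],
  [0,0,-25,0],
  [0,0,-20,0],
  [0,0,-10,0],
  [0,0,0,0],
  [0,0,0,0],
])

```text
t: 4.75
position: [0.4818, 0.0398, 0.0771]
tool_rot: [[-0.955, -0.298, 0.002], [-0.298, 0.955, 0.0], [-0.002, -0.0, -1.0]]
force: [-0.2, -0.0, -0.2]
grip_width: 0.564
```

Run:
```python
from h import *
t=env.camera("top");s=env.camera("side");st=env.read_state();print(st["position"],st["force"])
a=cv2.resize(t[115:235,255:365],(412,450),interpolation=cv2.INTER_CUBIC);b=cv2.resize(s[140:240,265:365],(385,450)[:1]+(450,),interpolation=cv2.INTER_CUBIC)
cv2.imwrite("pics/c3.png",cv2.convertScaleAbs(np.hstack([a,b]),alpha=1.5))
```

```text
[0.48180009 0.03984546 0.07716241] [ 0.31974328 -0.84476899 -0.33797657]
```

View pics/c3.png

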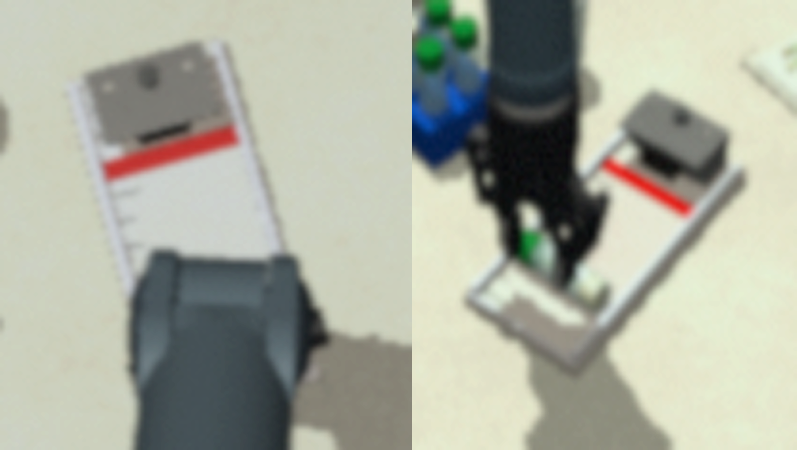

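Emit:
jog_arm([
  [0,0,-8,0],
  [0,0,-8,0],
  [0,0,-7,0],
  [0,0,-5,0],
  [0,0,-3,0],
  [0,0,-2,0],
  [0,0,0,0],
])

```text
t: 5.72
position: [0.481, 0.0397, 0.0432]
tool_rot: [[-0.955, -0.298, -0.0], [-0.298, 0.955, -0.0], [0.0, -0.0, -1.0]]
force: [0.3, -0.8, -0.0]
grip_width: 0.561
```

Emit:
jog_arm([
  [0,0,-1,0],
  [0,0,-1,0],
  [0,0,0,0],
])

```text
t: 6.1
position: [0.4809, 0.0397, 0.0413]
tool_rot: [[-0.955, -0.298, -0.0], [-0.298, 0.955, -0.0], [0.0, -0.0, -1.0]]
force: [0.1, 0.2, 0.5]
grip_width: 0.558
```

Run:
```python
from h import *
t=env.camera("top");s=env.camera("side");st=env.read_state();print(st["position"],st["force"])
b=cv2.resize(s[160:240,265:345],(600,600),interpolation=cv2.INTER_CUBIC)
cv2.imwrite("pics/c4.png",cv2.convertScaleAbs(b,alpha=1.7))
```

```text
[0.48098857 0.03970031 0.04131603] [-0.69571639  0.34590617 -0.56081855]
```

View pics/c4.png

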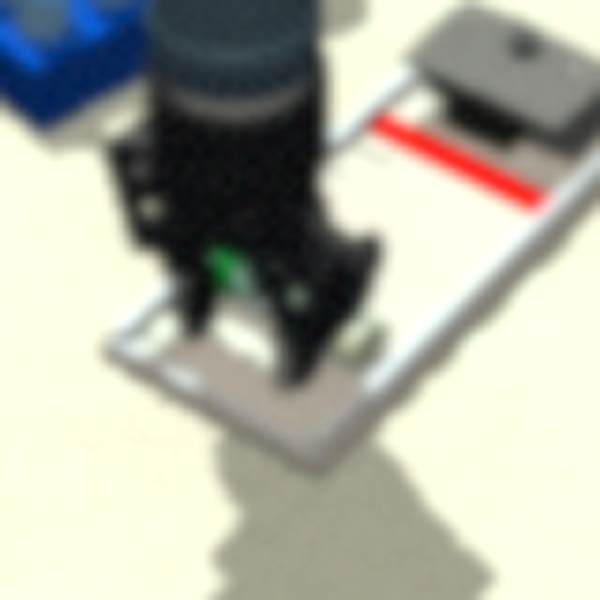

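Emit:
jog_arm([
  [0,0,-1,0],
  [0,0,-1,0],
  [0,0,0,0],
])

```text
t: 6.58
position: [0.4809, 0.0397, 0.0392]
tool_rot: [[-0.955, -0.298, -0.0], [-0.298, 0.955, -0.0], [0.0, 0.0, -1.0]]
force: [-0.2, -1.1, 0.5]
grip_width: 0.565
```

Emit:
jog_arm([
  [1.9,0.58,0,0],
  [1.9,0.58,0,0],
  [1.9,0.58,0,0],
  [1.9,0.58,0,0],
  [1.9,0.58,0,0],
  [1.9,0.58,0,0],
  [2.9,0.88,0,0],
  [2.9,0.88,0,0],
  [2.9,0.88,0,0],
  [2.9,0.88,0,0],
  [3.8,1.17,0,0],
  [3.8,1.17,0,0],
  [3.8,1.17,0,0],
  [3.8,1.17,0,0],
  [3.8,1.17,0,0],
  [3.8,1.17,0,0],
  [3.8,1.17,0,0],
  [3.8,1.17,0,0],
  [3.8,1.17,0,0],
  [3.8,1.17,0,0],
])

```text
t: 9.07
position: [0.5422, 0.0585, 0.0393]
tool_rot: [[-0.955, -0.298, 0.0], [-0.298, 0.955, -0.0], [-0.0, -0.0, -1.0]]
force: [0.2, 0.8, 1.3]
grip_width: 0.565
```

Run:
```python
from h import *
t=env.camera("top");s=env.camera("side");st=env.read_state();print(st["position"],st["force"])
b=cv2.resize(s[150:230,275:355],(400,400),interpolation=cv2.INTER_CUBIC)
a=cv2.resize(t[115:195,265:345],(400,400),interpolation=cv2.INTER_CUBIC)
cv2.imwrite("pics/c5.png",cv2.convertScaleAbs(np.hstack([a,b]),alpha=1.7))
```

```text
[0.54264353 0.0586506  0.03939312] [-0.09204499 -0.04233304  0.46167093]
```

View pics/c5.png

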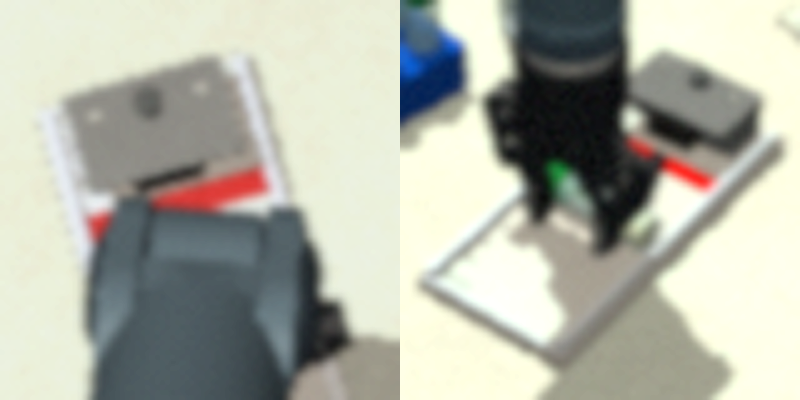

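The fingers are behind the vial and it is rolling ahead of them, square to the lane. I keep pushing.

Emit:
jog_arm([
  [2.9,0.88,0,0],
  [3.8,1.17,0,0],
  [3.8,1.17,0,0],
  [3.8,1.17,0,0],
  [3.8,1.17,0,0],
  [3.8,1.17,0,0],
  [3.8,1.17,0,0],
  [3.8,1.17,0,0],
  [3.8,1.17,0,0],
  [3.8,1.17,0,0],
  [3.8,1.17,0,0],
  [3.8,1.17,0,0],
  [2.9,0.88,0,0],
  [1.9,0.58,0,0],
  [1.9,0.58,0,0],
  [1,0.3,0,0],
  [0,0,0,0],
])

```text
t: 11.3
position: [0.5944, 0.0745, 0.0393]
tool_rot: [[-0.955, -0.298, 0.0], [-0.298, 0.955, -0.0], [-0.0, -0.0, -1.0]]
force: [0.5, -0.3, 1.0]
grip_width: 0.561
```

Run:
```python
from h import *
t=env.camera("top");s=env.camera("side");st=env.read_state();print(st["position"],st["force"])
u=np.array([.9563,.2924]);print((st["position"][:2]-np.array([.6415,.0885]))@u)
b=cv2.resize(s[150:230,275:355],(400,400),interpolation=cv2.INTER_CUBIC)
a=cv2.resize(t[115:195,265:345],(400,400),interpolation=cv2.INTER_CUBIC)
cv2.imwrite("pics/c6.png",cv2.convertScaleAbs(np.hstack([a,b]),alpha=1.7))
```

```text
[0.59427671 0.0744434  0.03924533] [ 1.26690783 -0.07133476 -0.54152136]
-0.049269786211973726
```

View pics/c6.png

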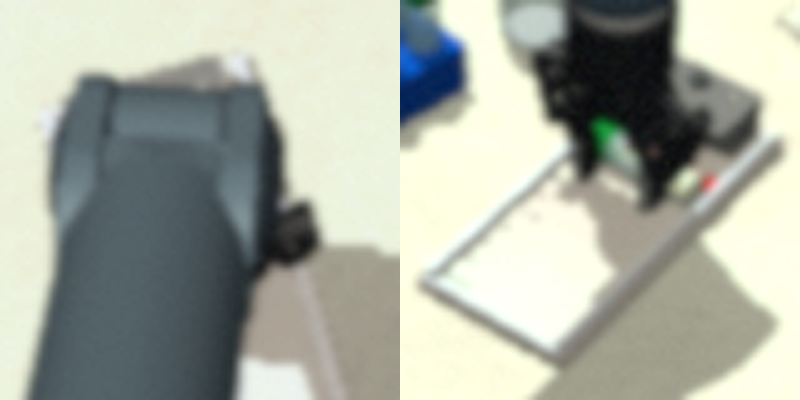

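Emit:
jog_arm([
  [0.96,0.29,0,0],
  [0.96,0.29,0,0],
  [0.96,0.29,0,0],
  [0.96,0.29,0,0],
  [0.96,0.29,0,0],
  [0.96,0.29,0,0],
  [0.96,0.29,0,0],
  [0.96,0.29,0,0],
  [0.96,0.29,0,0],
  [0.96,0.29,0,0],
  [0.96,0.29,0,0],
  [0,0,0,0],
])

```text
t: 12.9
position: [0.605, 0.0777, 0.0393]
tool_rot: [[-0.955, -0.298, 0.0], [-0.298, 0.955, -0.0], [-0.0, -0.0, -1.0]]
force: [-0.3, 0.0, -0.5]
grip_width: 0.561
```

Emit:
jog_arm([
  [0.96,0.29,0,0],
  [0,0,0,0],
])

```text
t: 13.15
position: [0.606, 0.078, 0.0393]
tool_rot: [[-0.955, -0.298, 0.0], [-0.298, 0.955, -0.0], [-0.0, -0.0, -1.0]]
force: [-0.3, 0.3, -0.1]
grip_width: 0.562
```

Emit:
jog_arm([
  [0.96,0.29,0,0],
  [0,0,0,0],
])

```text
t: 13.4
position: [0.6069, 0.0783, 0.0393]
tool_rot: [[-0.955, -0.298, 0.0], [-0.298, 0.955, 0.0], [-0.0, -0.0, -1.0]]
force: [-0.6, 0.2, -0.0]
grip_width: 0.563
```

Emit:
jog_arm([
  [0.96,0.29,0,0],
  [0,0,0,0],
])

```text
t: 13.65
position: [0.6079, 0.0786, 0.0393]
tool_rot: [[-0.955, -0.298, 0.0], [-0.298, 0.955, 0.0], [-0.0, -0.0, -1.0]]
force: [-0.1, -0.0, -0.2]
grip_width: 0.56
```

Emit:
jog_arm([
  [0.96,0.29,0,0],
  [0,0,0,0],
])

```text
t: 13.9
position: [0.6089, 0.0789, 0.0393]
tool_rot: [[-0.955, -0.298, 0.0], [-0.298, 0.955, 0.0], [-0.0, -0.0, -1.0]]
force: [0.3, 1.1, -0.8]
grip_width: 0.562
```

Emit:
jog_arm([
  [0.96,0.29,0,0],
  [0,0,0,0],
])

```text
t: 14.15
position: [0.6098, 0.0792, 0.0393]
tool_rot: [[-0.955, -0.298, 0.0], [-0.298, 0.955, -0.0], [-0.0, -0.0, -1.0]]
force: [-1.0, 0.6, 0.6]
grip_width: 0.563
```

Emit:
jog_arm([
  [0.96,0.29,0,0],
  [0,0,0,0],
])

```text
t: 14.4
position: [0.6108, 0.0794, 0.0393]
tool_rot: [[-0.955, -0.298, 0.0], [-0.298, 0.955, 0.0], [-0.0, -0.0, -1.0]]
force: [0.0, 0.2, 0.2]
grip_width: 0.564
```

Emit:
jog_arm([
  [0.96,0.29,0,0],
  [0,0,0,0],
])

```text
t: 14.65
position: [0.6116, 0.0796, 0.0393]
tool_rot: [[-0.955, -0.298, -0.0], [-0.298, 0.955, -0.0], [0.0, -0.0, -1.0]]
force: [-1.1, 0.3, -0.0]
grip_width: 0.56
```

Emit:
jog_arm([
  [0.96,0.29,0,0],
  [0,0,0,0],
])

```text
t: 14.9
position: [0.6127, 0.0799, 0.0393]
tool_rot: [[-0.955, -0.298, 0.0], [-0.298, 0.955, -0.0], [-0.0, -0.0, -1.0]]
force: [-0.7, -0.8, 0.8]
grip_width: 0.564
```

Emit:
jog_arm([
  [0.96,0.29,0,0],
  [0,0,0,0],
])

```text
t: 15.15
position: [0.6131, 0.08, 0.0392]
tool_rot: [[-0.955, -0.298, -0.001], [-0.298, 0.955, -0.0], [0.001, 0.0, -1.0]]
force: [-1.8, -0.5, 0.5]
grip_width: 0.561
```

Run:
```python
from h import *
s=env.camera("side");st=env.read_state();print(st["position"],st["force"])
b=cv2.resize(s[150:210,295:355],(600,600),interpolation=cv2.INTER_CUBIC)
cv2.imwrite("pics/c7.png",cv2.convertScaleAbs(b,alpha=1.7))
```

```text
[0.61307588 0.08001869 0.03917186] [-0.90126825 -0.08688745  0.80418375]
```

View pics/c7.png

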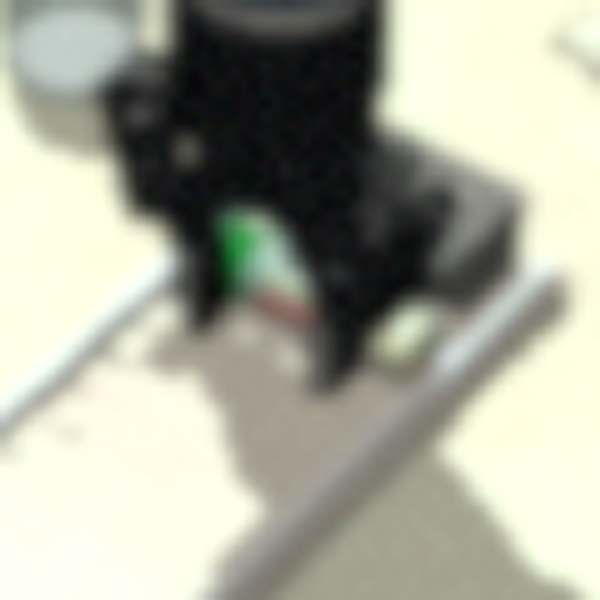

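The vial lies over the band and a resisting force is starting to show (-1.8 N in x, with the TCP lagging). I go on in small steps, watching the force.

Emit:
jog_arm([
  [0.5,0.15,0,0],
  [0,0,0,0],
])

```text
t: 15.45
position: [0.6133, 0.08, 0.0391]
tool_rot: [[-0.955, -0.298, -0.002], [-0.298, 0.955, -0.0], [0.002, 0.0, -1.0]]
force: [-3.3, -1.4, 2.4]
grip_width: 0.56
```

Emit:
jog_arm([
  [0.5,0.15,0,0],
  [0,0,0,0],
])

```text
t: 15.7
position: [0.6136, 0.0801, 0.0391]
tool_rot: [[-0.955, -0.298, -0.002], [-0.298, 0.955, -0.001], [0.002, 0.0, -1.0]]
force: [-5.1, -1.1, 4.0]
grip_width: 0.561
```

Emit:
jog_arm([
  [0.5,0.15,0,0],
  [0,0,0,0],
])

```text
t: 15.95
position: [0.6138, 0.0801, 0.039]
tool_rot: [[-0.955, -0.298, -0.003], [-0.298, 0.955, -0.001], [0.003, 0.0, -1.0]]
force: [-5.6, -1.0, 4.5]
grip_width: 0.561
```

Emit:
jog_arm([
  [0.5,0.15,0,0],
  [0,0,0,0],
])

```text
t: 16.2
position: [0.6138, 0.0801, 0.039]
tool_rot: [[-0.955, -0.298, -0.004], [-0.298, 0.955, -0.001], [0.004, 0.001, -1.0]]
force: [-6.0, -2.1, 5.8]
grip_width: 0.565
```

Emit:
jog_arm([
  [0.5,0.15,0,0],
  [0,0,0,0],
])

```text
t: 16.45
position: [0.6139, 0.0801, 0.039]
tool_rot: [[-0.955, -0.298, -0.005], [-0.298, 0.955, -0.001], [0.005, 0.001, -1.0]]
force: [-6.8, -2.0, 6.2]
grip_width: 0.564
```

Emit:
jog_arm([
  [0.5,0.15,0,0],
  [0,0,0,0],
])

```text
t: 16.7
position: [0.6139, 0.0801, 0.039]
tool_rot: [[-0.955, -0.298, -0.006], [-0.298, 0.955, -0.001], [0.006, 0.001, -1.0]]
force: [-8.0, -2.3, 6.6]
grip_width: 0.563
```

Emit:
jog_arm([
  [0.5,0.15,0,0],
  [0,0,0,0],
])

```text
t: 16.95
position: [0.6141, 0.0802, 0.0389]
tool_rot: [[-0.955, -0.297, -0.007], [-0.297, 0.955, -0.001], [0.007, 0.001, -1.0]]
force: [-7.6, -2.3, 7.4]
grip_width: 0.559
```

Emit:
jog_arm([
  [0,0,0.5,0],
  [0,0,0,0],
  [0,0,0,0],
])

```text
t: 17.32
position: [0.6143, 0.0802, 0.0389]
tool_rot: [[-0.955, -0.298, -0.006], [-0.297, 0.955, -0.001], [0.006, 0.001, -1.0]]
force: [-6.8, -2.5, 4.1]
grip_width: 0.564
```

Emit:
jog_arm([
  [0,0,0.5,0],
  [0,0,0,0],
  [0,0,0,0],
])

```text
t: 17.7
position: [0.6145, 0.0804, 0.039]
tool_rot: [[-0.955, -0.298, -0.006], [-0.298, 0.955, -0.001], [0.006, 0.0, -1.0]]
force: [-5.7, -1.7, 1.6]
grip_width: 0.561
```

Emit:
jog_arm([
  [0,0,0.6,0],
  [0.3,0.1,0,0],
  [0,0,0,0],
])

```text
t: 18.08
position: [0.6146, 0.0804, 0.0392]
tool_rot: [[-0.955, -0.298, -0.006], [-0.298, 0.955, -0.002], [0.006, 0.0, -1.0]]
force: [-5.1, -2.3, 0.1]
grip_width: 0.561
```

Emit:
jog_arm([
  [0.5,0.15,0.2,0],
  [0,0,0,0],
])

```text
t: 18.32
position: [0.6147, 0.0804, 0.0392]
tool_rot: [[-0.955, -0.297, -0.007], [-0.297, 0.955, -0.002], [0.007, 0.0, -1.0]]
force: [-5.1, -2.2, -0.2]
grip_width: 0.562
```

Emit:
jog_arm([
  [0.5,0.15,0.1,0],
  [0.5,0.15,0.1,0],
  [0,0,0,0],
])

```text
t: 18.7
position: [0.615, 0.0805, 0.0392]
tool_rot: [[-0.955, -0.297, -0.008], [-0.297, 0.955, -0.002], [0.008, 0.001, -1.0]]
force: [-7.1, -2.9, 1.1]
grip_width: 0.561
```

Emit:
jog_arm([
  [0.5,0.15,0.1,0],
  [0,0,0,0],
])

```text
t: 18.95
position: [0.6151, 0.0805, 0.0391]
tool_rot: [[-0.955, -0.297, -0.009], [-0.297, 0.955, -0.002], [0.009, 0.001, -1.0]]
force: [-7.2, -3.3, 0.6]
grip_width: 0.563
```

Emit:
jog_arm([
  [0.5,0.15,0.1,0],
  [0.5,0.15,0.1,0],
  [0,0,0,0],
])

```text
t: 19.32
position: [0.6154, 0.0806, 0.0391]
tool_rot: [[-0.955, -0.297, -0.011], [-0.297, 0.955, -0.002], [0.011, 0.001, -1.0]]
force: [-7.8, -3.6, 0.8]
grip_width: 0.559
```

Emit:
jog_arm([
  [0,0,0,0],
  [0,0,0,0],
])

```text
t: 19.58
position: [0.6154, 0.0806, 0.0391]
tool_rot: [[-0.955, -0.297, -0.011], [-0.297, 0.955, -0.002], [0.011, 0.001, -1.0]]
force: [-8.0, -2.6, 1.0]
grip_width: 0.564
```

Emit:
jog_arm([
  [0.5,0.15,0.1,0],
  [0.3,0.1,0,0],
  [0,0,0,0],
  [0,0,0,0],
  [0,0,0,0],
  [0,0,0,0],
])

```text
t: 20.32
position: [0.6155, 0.0806, 0.0391]
tool_rot: [[-0.955, -0.297, -0.012], [-0.297, 0.955, -0.003], [0.013, 0.001, -1.0]]
force: [-9.7, -2.5, 0.9]
grip_width: 0.561
```

Held at about 10 N along the lane. Now I ease back very slowly.

Emit:
jog_arm([
  [-0.29,-0.09,0,0],
  [-0.29,-0.09,0,0],
  [-0.29,-0.09,0,0],
  [-0.29,-0.09,0,0],
  [-0.29,-0.09,0,0],
  [-0.29,-0.09,0,0],
  [-0.29,-0.09,0,0],
  [-0.29,-0.09,0,0],
  [-0.29,-0.09,0,0],
  [-0.29,-0.09,0,0],
  [-0.29,-0.09,0,0],
  [-0.29,-0.09,0,0],
  [-0.29,-0.09,0,0],
  [-0.29,-0.09,0,0],
  [-0.29,-0.09,0,0],
  [-0.29,-0.09,0,0],
  [-0.29,-0.09,0,0],
  [-0.29,-0.09,0,0],
  [-0.29,-0.09,0,0],
  [-0.29,-0.09,0,0],
])

```text
t: 22.82
position: [0.6143, 0.0803, 0.041]
tool_rot: [[-0.955, -0.298, -0.002], [-0.298, 0.955, -0.001], [0.002, 0.0, -1.0]]
force: [-4.4, -2.3, -0.5]
grip_width: 0.56
```

Emit:
jog_arm([
  [-0.24,-0.07,0,0],
  [-0.24,-0.07,0,0],
  [-0.24,-0.07,0,0],
  [-0.24,-0.07,0,0],
  [-0.24,-0.07,0,0],
  [-0.24,-0.07,0,0],
  [-0.24,-0.07,0,0],
  [-0.2,-0.06,0,0],
  [-0.2,-0.06,0,0],
  [-0.2,-0.06,0,0],
  [-0.2,-0.06,0,0],
  [-0.2,-0.06,0,0],
  [-0.2,-0.06,0,0],
  [-0.2,-0.06,0,0],
  [-0.2,-0.06,0,0],
  [-0.2,-0.06,0,0],
])

```text
t: 24.82
position: [0.6126, 0.0804, 0.042]
tool_rot: [[-0.954, -0.299, 0.002], [-0.299, 0.954, 0.001], [-0.002, 0.0, -1.0]]
force: [-1.9, 0.3, 0.4]
grip_width: 0.566
```

Run:
```python
from h import *
s=env.camera("side");st=env.read_state();print(st["position"],st["force"])
b=cv2.resize(s[150:210,295:355],(600,600),interpolation=cv2.INTER_CUBIC)
cv2.imwrite("pics/c8.png",cv2.convertScaleAbs(b,alpha=1.7))
```

```text
[0.61256686 0.08047187 0.04197713] [-0.22228741 -0.42259733 -0.0164715 ]
```

View pics/c8.png

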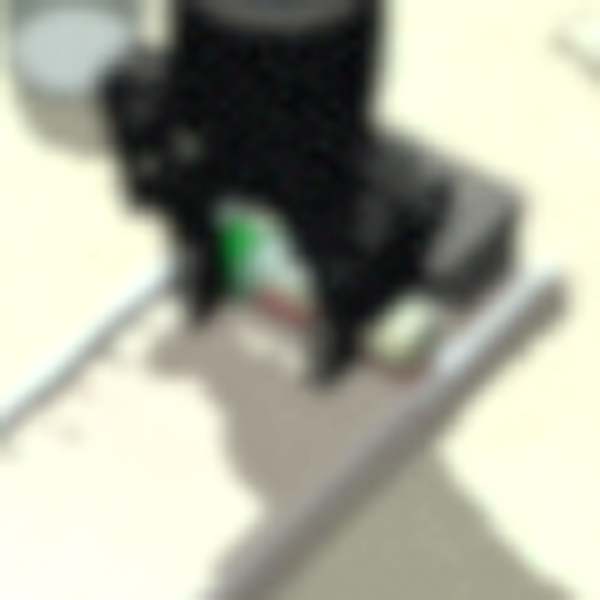

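Emit:
jog_arm([
  [-0.2,-0.06,0,0],
  [-0.2,-0.06,0,0],
  [-0.2,-0.06,0,0],
  [-0.2,-0.06,0,0],
  [-0.2,-0.06,0,0],
  [-0.2,-0.06,0,0],
  [-0.3,-0.09,0,0],
  [-0.3,-0.09,0,0],
  [-0.4,-0.12,0,0],
  [-0.6,-0.18,0,0],
  [-1,-0.3,0,0],
  [-2,-0.6,0,0],
  [-3,-0.9,0,0],
  [-4,-1.2,0,0],
  [-5,-1.5,0,0],
  [-5,-1.5,0,0],
  [-5,-1.5,0,0],
  [0,0,0,0],
])

```text
t: 27.12
position: [0.5834, 0.0712, 0.0416]
tool_rot: [[-0.955, -0.298, -0.001], [-0.298, 0.955, -0.0], [0.001, 0.0, -1.0]]
force: [0.5, 0.3, -0.3]
grip_width: 0.561
```

Run:
```python
from h import *
s=env.camera("side");st=env.read_state();print(st["position"],st["force"])
b=cv2.resize(s[150:210,295:355],(600,600),interpolation=cv2.INTER_CUBIC)
cv2.imwrite("pics/c9.png",cv2.convertScaleAbs(b,alpha=1.7))
```

```text
[0.58387597 0.07135678 0.04169326] [ 0.2151492  -0.42128044  0.22779378]
```

View pics/c9.png

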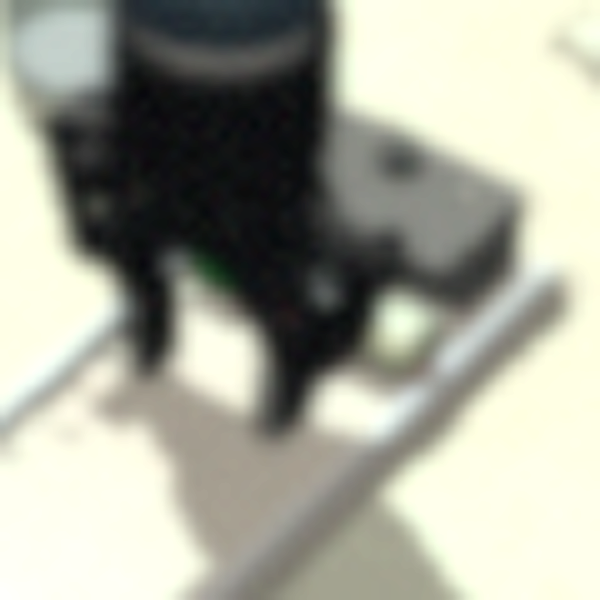

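The vial's end stayed where it was at release. Now I raise the arm, close the jaws and go over the green key.

Emit:
jog_arm([
  [-2,-0.6,5,0],
  [-2,-0.6,12,0],
  [0,0,20,0],
  [0,0,25,0],
  [0,0,25,0],
  [0,0,25,0],
  [0,0,8,0],
])

```text
t: 28.05
position: [0.5819, 0.0703, 0.165]
tool_rot: [[-0.955, -0.298, 0.005], [-0.298, 0.955, 0.002], [-0.006, -0.0, -1.0]]
force: [1.0, 0.9, 0.4]
grip_width: 0.561
```

Emit:
jog_arm([
  [-3,-13,0,0],
  [-5.5,-24,0,0],
  [-5.5,-24,0,0],
  [-5.5,-24,0,0],
  [-5.5,-24,0,0],
  [-5.5,-24,0,0],
  [-5.5,-24,0,0],
  [-5.5,-24,0,0],
  [-5.5,-24,0,0],
  [-5.5,-24,0,0],
  [-5.5,-24,0,0],
  [-5.5,-24,0,0],
  [-5.5,-24,0,0],
  [-5.5,-24,0,0],
  [-3,-11,0,0],
  [0,0,0,0],
], gripper=0)

```text
t: 30.05
position: [0.5012, -0.2668, 0.161]
tool_rot: [[-0.955, -0.296, -0.002], [-0.296, 0.955, 0.0], [0.001, 0.001, -1.0]]
force: [-0.4, 0.9, 0.0]
grip_width: 0.001
```

Run:
```python
from h import *
t=env.camera("top");s=env.camera("side");st=env.read_state();print(st["position"],st["force"],st["grip_width"])
r=env.outline_of("top","vial")
for k in r[:2]:
    m=k["mask"].astype(np.uint8);c,wh,an=cv2.minAreaRect(cv2.findNonZero(m));print(k["p"],c,wh,an,(back("top",c,.026)[:2]-[.6431,.0887])@np.array([.9563,.2924]))
b=cv2.resize(s[150:210,295:355],(400,400),interpolation=cv2.INTER_CUBIC)
a=cv2.resize(t[120:180,270:330],(400,400),interpolation=cv2.INTER_CUBIC)
cv2.imwrite("pics/d1.png",cv2.convertScaleAbs(np.hstack([a,b]),alpha=1.7))
cv2.imwrite("pics/d2.png",cv2.convertScaleAbs(np.hstack([cv2.resize(t[160:260,390:490],(400,400)),cv2.resize(s[220:320,320:420],(400,400))]),alpha=1.7))
```

```text
[ 0.50254021 -0.26468586  0.16116852] [0.51533536 0.41439115 0.72354556] 0.0020161825979112856
0.87 (300.9339294433594, 156.01885986328125) (9.889959335327148, 33.92805099487305) 74.05460357666016 -0.005205169836622778
0.64 (408.6499938964844, 264.95001220703125) (4.743415832519531, 20.238576889038086) 71.56504821777344 -0.37722834603131505
```

View pics/d1.png

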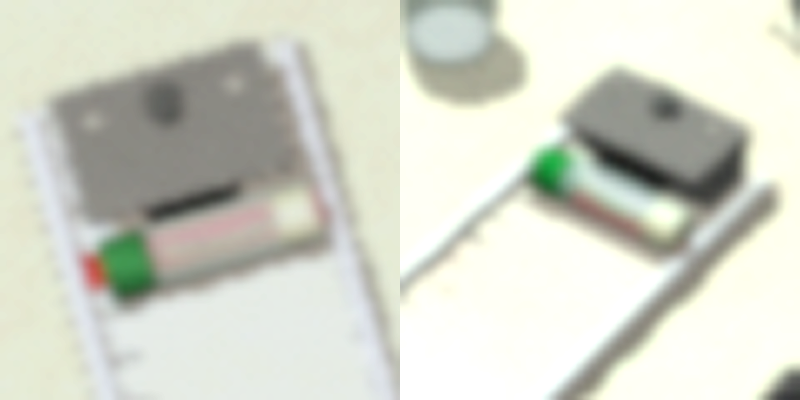

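View pics/d2.png

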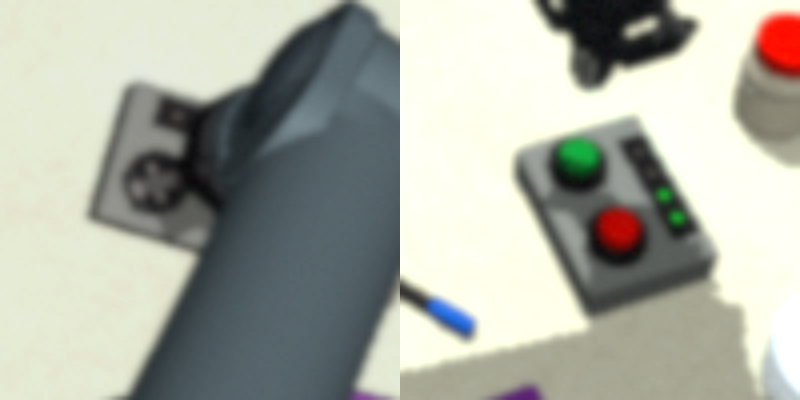

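Run:
```python
from h import *
s=env.camera("side");t=env.camera("top");st=env.read_state();print(st["position"],st["force"])
for k in env.outline_of("side","vial")[:2]:
    m=k["mask"].astype(np.uint8);c,wh,an=cv2.minAreaRect(cv2.findNonZero(m));print(k["p"],c,wh,(back("side",c,.026)[:2]-[.6402,.0882])@np.array([.9563,.2924]))
u=np.array([.9563,.2924]);v=np.array([-.2924,.9563])
# grid search rendered silhouette vs mask, top
k=env.outline_of("top","vial")[0]; M=k["mask"].astype(np.uint8)
def sil(n,x,y,a):
    ca,sa=np.cos(a),np.sin(a);P=[]
    for yy in(-.0475,.0475):
        for th in np.linspace(0,2*np.pi,24):
            lx=.014*np.cos(th);P.append(np.r_[np.array(m0)+u*(x+lx*ca-yy*sa)+v*(y+lx*sa+yy*ca),.026+.014*np.sin(th)])
    h=cv2.convexHull(np.round(proj(n,np.array(P))*16).astype(np.int32).astype(np.float32)).astype(np.int32)
    I=np.zeros((400,640),np.uint8);cv2.fillPoly(I,[h],1,shift=4);return I
for n,m0,M in(("top",[.6431,.0887],M),("side",[.6402,.0882],env.outline_of("side","vial")[0]["mask"].astype(np.uint8))):
    best=max(((sil(n,x,y,a)&M).sum()/(sil(n,x,y,a)|M).sum(),x,y,a) for x in np.arange(-.010,.0061,.001) for y in np.arange(-.006,.0061,.002) for a in(-.06,-.03,0,.03,.06))
    print(n,best)
```

```text
[ 0.50309523 -0.26435385  0.161471  ] [0.52134213 0.02550018 0.00876555]
0.61 (325.8000183105469, 179.39999389648438) (25.938386917114258, 7.155416965484619) -0.004833685606919268
0.26 (373.5, 276.5) (9.0, 9.0) -0.25669982340519276
top (np.float64(0.8430851063829787), np.float64(-0.004000000000000005), np.float64(0.0), -0.03)
side (np.float64(0.8310502283105022), np.float64(-0.006000000000000004), np.float64(-0.004), -0.06)
```

The vial is about 5 mm short of the mark, inside the 8 mm limit and resting at the nose, square to about 0.03–0.06 rad. Now I press the green key on the grey box.

Emit:
jog_arm([
  [0,-1.5,-10,0],
  [0,0,-20,0],
  [0,0,-20,0],
  [0,0,-16,0],
  [0,0,-8,0],
  [0,0,-3,0],
  [0,0,-2,0],
  [0,0,-2,0],
  [0,0,-1,0],
  [0,0,0,0],
])

```text
t: 31.7
position: [0.5031, -0.2676, 0.0803]
tool_rot: [[-0.955, -0.298, 0.001], [-0.298, 0.955, -0.001], [-0.001, -0.001, -1.0]]
force: [0.6, -0.8, 3.1]
grip_width: -0.001
```

Emit:
jog_arm([
  [0,0,-1,0],
  [0,0,-1,0],
  [0,0,-1,0],
  [0,0,0,0],
])

```text
t: 32.2
position: [0.5031, -0.2676, 0.077]
tool_rot: [[-0.955, -0.298, 0.001], [-0.298, 0.955, -0.001], [-0.001, -0.001, -1.0]]
force: [0.8, -0.5, 4.4]
grip_width: -0.005
```

Emit:
jog_arm([
  [0,0,-1,0],
  [0,0,-1,0],
  [0,0,0,0],
])

```text
t: 32.58
position: [0.5031, -0.2677, 0.076]
tool_rot: [[-0.955, -0.298, 0.001], [-0.298, 0.955, 0.0], [-0.001, 0.0, -1.0]]
force: [-1.3, 1.3, 12.4]
grip_width: 0.002
```

Emit:
jog_arm([
  [0,0,-1,0],
  [0,0,-1,0],
  [0,0,0,0],
])

```text
t: 32.95
position: [0.5032, -0.2677, 0.0758]
tool_rot: [[-0.955, -0.298, 0.001], [-0.298, 0.955, 0.002], [-0.002, 0.001, -1.0]]
force: [-5.1, 3.2, 22.5]
grip_width: 0.002
```

Run:
```python
from h import *
s=env.camera("side");st=env.read_state();print(st["position"],st["force"])
cv2.imwrite("pics/d3.png",cv2.convertScaleAbs(cv2.resize(s[220:320,320:420],(600,600)),alpha=1.7))
```

```text
[ 0.50320798 -0.26777311  0.07586613] [-4.66599398  2.47050377 23.06819692]
```

View pics/d3.png

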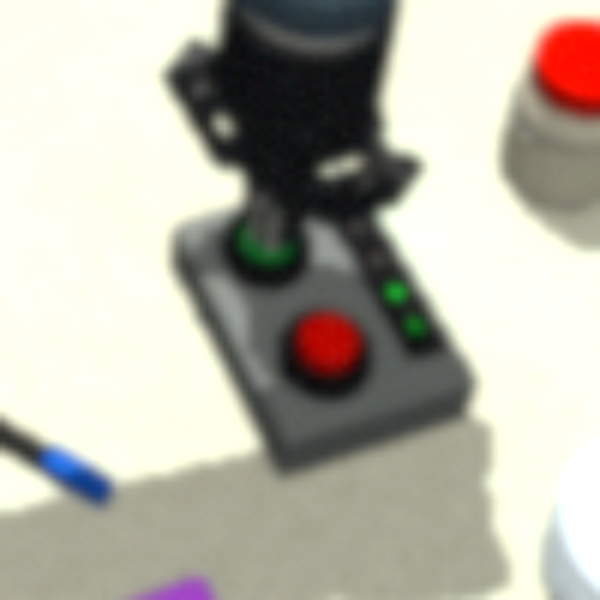

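The key is hard on its stop: the force was about 4–5 N through the travel, then rose steeply with the TCP stuck at 0.0758. I lift off and check.

Emit:
jog_arm([
  [0,0,2,0],
  [0,0,3,0],
  [0,0,5,0],
  [0,0,10,0],
  [0,0,20,0],
  [0,0,25,0],
  [0,0,25,0],
  [0,0,0,0],
])

```text
t: 34.0
position: [0.504, -0.2682, 0.1655]
tool_rot: [[-0.955, -0.298, 0.005], [-0.298, 0.955, -0.001], [-0.004, -0.003, -1.0]]
force: [-0.3, -1.0, 1.0]
grip_width: 0.001
```

Run:
```python
from h import *
t=env.camera("top");s=env.camera("side");st=env.read_state();print(st["t"],st["position"],st["force"])
for n,m0 in(("top",[.6431,.0887]),("side",[.6402,.0882])):
    k=env.outline_of(n,"vial")[0];c,wh,an=cv2.minAreaRect(cv2.findNonZero(k["mask"].astype(np.uint8)));print(n,k["p"],c,wh,an,(back(n,c,.026)[:2]-m0)@np.array([.9563,.2924]))
a=cv2.resize(t[110:310,210:510],(600,400)); b=cv2.resize(s[140:290,280:430],(400,400))
cv2.imwrite("pics/e1.png",cv2.convertScaleAbs(cv2.resize(np.hstack([a,b]),(800,320)),alpha=1.7))
```

```text
34.1 [ 0.5023607  -0.26698348  0.16289158] [-0.20845243 -0.64118839 -1.03692697]
top 0.55 (300.9440002441406, 155.8079833984375) (10.719998359680176, 35.43999481201172) 73.73979187011719 -0.004641225842530846
side 0.7 (325.9000244140625, 179.6999969482422) (26.385601043701172, 8.497057914733887) 26.56505012512207 -0.005920026685353394
```

View pics/e1.png

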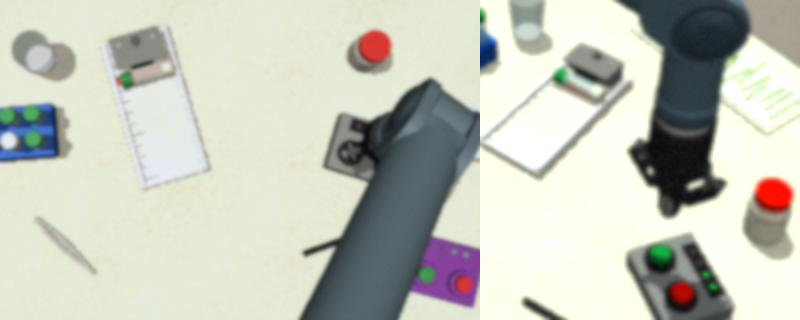

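The vial hasn't moved, the green key has sprung back up, and the bystanders in view are where they were. I'm handing it in.

```bash
python3 -c "
from rig import env
print(env.sign_off())"
```

```text
the job is handed in; nothing more can be done
None
```

I rolled the vial to the stop and pressed it against the nose at about 10 N. I then eased it back, pushed the green key on the grey box fully down, and handed the job in at about 34 s. The sign-off gives no verdict.

- **Pressing:** the wrist force along the lane was about 10 N at the end of the press and above 8 N for over a second. On the first press I also read up to 7 N of upward force. I took this to be the fingertips touching the lane, so I raised them slightly and pressed again. The highest total force I read was about 11 N.
- **Vial position:** it lies still and square to about 0.03–0.06 rad. Both cameras put it about 5 mm short of the mark (estimates ran from 4 to 6 mm), inside the 8 mm limit. That fits the nose being set near its short end, and it leaves only 2–4 mm to spare. The vial did not measurably move during the key press (readings differed by about 1 mm).
- **Key:** it moved about 6 mm at 3–5 N, then stopped hard with the force reaching 23 N. It had sprung back in the last picture. I did not go near the red key or the purple look-alike.
- **Bystanders:** those in the last picture looked undisturbed. The arm hid part of the bench, so I did not check all of them.

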